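Lay the steel shaft in its V-cradle and chock it

TASK

Lay the thick bright steel shaft along the two blue V supports of the cradle, lowering it right into the Vs and centring it lengthwise before you let go. Then stand the orange chock block upright, lengthwise and about midway, in the channel of the cradle's base plate between the shaft and the plate's raised front lip, so that the shaft cannot roll out. Leave the thinner brass rod alone.

Things in the scene. Friction and masses are not known exactly. Their poses are not given: they have to be found in the camera images.
- steel_shaft: bright silver-grey round steel shaft, 24 mm diameter, 220 mm long, about 0.4 kg, lying on the desk; it can roll. Origin at its middle on its axis; its own y axis runs along it; both ends are alike. At rest in the Vs its axis lies along the cradle's y at cradle x = +20 mm, z = 50 mm.
- chock: orange block with dark stripes, 28 mm (x) by 52 mm (y, its length) by 42 mm tall, 80 g, standing on the desk. Origin: centre of its underside. Half-turn symmetric. Best gripped across its end faces (52 mm apart along y), so no finger comes between it and the shaft. In the channel it fits lengthwise (y along cradle y) with its centre at cradle x = -26 to -6 mm, y about 0.
- cradle: fixed dark steel plate 8 mm thick, x -51 to +55, y +-103 mm, with two blue V supports 66 mm high, 16 mm thick, at y = -85 and +85 mm, free between. Origin at desk level; x points from the front lip (inner face x = -40 mm, top z = 16 mm) to the steep backs of the Vs; their fronts slope 20 degrees. Chock channel: plate top z = 8 mm, between lip and shaft, middle x = -16 mm.
- brass_rod: yellow brass round rod, 16 mm diameter, 220 mm long, lying on the desk; not to be used or moved. Origin at its middle on its axis, which is its y.
Things that resemble listed ones, but are neither listed nor needed, are in the scene too. Of the things like the steel_shaft, leave any that is green; of the rest the larger one is meant.

How it is judged:
On the way, in this order (a step that is already met when the one before it is completed fails the run):
1. the steel shaft, still held, is lowered into the Vs (contact force between the fingers and steel_shaft above 0.5 N and z of steel_shaft in the frame of cradle between 0.044 and 0.065 m and x of steel_shaft in the frame of cradle between 0 and 0.035 m and y of steel_shaft in the frame of cradle between -0.03 and 0.03 m), for 0.05 s.
2. the steel shaft lies in both Vs, let go (contact force between the fingers and steel_shaft below 0.1 N and z of steel_shaft in the frame of cradle between 0.045 and 0.055 m and x of steel_shaft in the frame of cradle between 0.01 and 0.03 m and angle between the y axis of steel_shaft and the y axis of cradle, either way round below 0.1 rad), for 0.2 s.
3. the chock stands in the channel between shaft and lip (z of chock in the frame of cradle between 0.004 and 0.013 m and x of chock in the frame of cradle between -0.03 and 0 m), for 0.1 s.
At the end, for the whole second after the job is handed in: Shaft at rest in both Vs: axis within 10 mm (x) and 5 mm (z) of its seat, centred within 20 mm, aligned within 0.1 rad. Chock at rest, upright within 0.1 rad, on the plate (underside 4 to 12 mm over the desk) in the channel (x -30 to 0 mm), within 35 mm of mid-length, turned at most 0.35 rad (z of steel_shaft in the frame of cradle between 0.045 and 0.055 m and x of steel_shaft in the frame of cradle between 0.01 and 0.03 m and y of steel_shaft in the frame of cradle between -0.02 and 0.02 m and angle between the y axis of steel_shaft and the y axis of cradle, either way round below 0.1 rad and z of chock in the frame of cradle between 0.004 and 0.012 m and x of chock in the frame of cradle between -0.03 and 0 m and y of chock in the frame of cradle between -0.035 and 0.035 m and angle between chock's own z axis and vertical below 0.1 rad and angle between the y axis of chock and the y axis of cradle, either way round below 0.35 rad and linear speed of each of steel_shaft, chock below 0.02 m/s); the robot touches nothing.
It fails at once if the brass rod is moved by more than 30 mm (distance of brass_rod from where it was at the start of the episode above 0.03 m).
It also fails if it takes over 48 s, if anything falls off the work surface, if the arm or the gripper's body presses on something with over 40 N, if the wrist force passes 120 N, or if a joint passes its speed limit or range.

ROBOT

A 7-joint arm with a two-finger parallel gripper is mounted at the origin on a cart in front of the work surface, level with it; the furniture and walls round the work are solid. World frame = base frame: x ahead of the robot, y to its left, z up, the work surface at z = 0. Lengths are in m, angles in rad, forces in N, time in s.
With the tool pointing down it reaches from about 0.425 to 0.95 m from the base axis. Payload 4.7 kg.
Tool frame: the origin (TCP) lies on the centre line of the jaws, within the pads' length; the fingertips stand robot.nose_length ahead of it and the grasp point (between the pads) lies 8 mm behind it (robot.nose_length is the distance from the TCP to the fingertips, in m); z points along the fingers, y is the line along which they close (so a half turn about z gives the same grasp; the last joint's range is limited). The gripper opens to 85 mm and grips with 20 to 120 N. Pads are 22 mm wide; open, the fingers measure 114 mm over their backs; the gripper's body (76 mm by 85 mm) begins 54 mm behind the grasp point. The pads swing forward as they close: fully open they stand 13 mm farther back than shut.
Start: joints at [1.295, 0.469, -0.049, 1.532, 0.024, 1.141, -0.082], TCP at [0.165, -0.655, 0.242] pointing down, gripper open.
Joint ranges: [-2.59, 2.59], [-0.33, 1.99], [-1.39, 1.29], [0.1, 2.45], [-1.04, 4.18], [0.21, 1.99], [-2.66, 2.66]. Speed limits (rad/s): [2.57, 2.57, 3.14, 3.14, 3.14, 3.14, 3.14].

INTERFACE

Orientations are given as [roll, pitch, yaw] about the fixed x, y, z axes, in that order (R = Rz(yaw) Ry(pitch) Rx(roll)).
In Python, from plant import robot gives the robot as it stands. Calls block until the motion is done:
- robot.goto(position, orientation): joint-space move of the TCP to a pose.
- robot.move_straight(position, vel=0.15, attitude=None, contact_N=None): straight line of the TCP; attitude=None keeps the orientation; vel is the mean speed in m/s. With contact_N (N) it stops when the force on the tool has changed by that much, and returns True; else False.
- robot.move_joints(angles): joint-space move.
- robot.grip(opening, strength=None): opening from 0.0 (shut) to 1.0 (fully open); strength is the grip in N (None keeps the last); returns when the fingers have stopped.
- robot.sleep(seconds).
- robot.inverse_kinematics(position, orientation): joint angles nearest the present ones, or None.
- robot.sense(): the state.
- robot.grab_frame(name): name is "scene" or "top" or "wrist"; returns a dict with "image" (384x512x3 uint8, red, green, blue), "range_z" (384x512 float32, m along the optical axis (not along the pixel's ray), 0 where there is no reading), "fx", "fy", "cx", "cy" (pixels), "dist_coeffs" ([k1, k2, p1, p2, k3] as OpenCV has them; the pictures are not rectified), "R" (3x3) and "t" (3): a world point X has camera coordinates R X + t. Camera axes: x right, y down, z forward; pixel columns grow to the right and rows downward; lengths in m; the calibration is good to about 2 mm. A picture is of the moment at which its call begins.
A pose or a line that the arm cannot do raises robot.IKError and nothing moves.
- robot.close_job(): hands the job in; it is judged then, once.
The state is a dict: "t": time; "joint_pos": joint angles; "joint_velocities": joint speeds; "effort": joint torques, N m; "tcp_pos": TCP position; "tcp_rot": TCP orientation; "wrist_force": force on the tool from outside, world axes, zero at the start; "torque": the same for the moment, N m; "opening": opening from 0.0 (shut) to 1.0 (fully open); "gripper_force": force on a finger pad.
Only numpy, scipy, OpenCV 4.12 (cv2) and the standard library are available. Lean on these libraries where they do the work, as an engineer would, in place of code of your own. Each camera call takes 0.05 s, during which the arm holds its last target. There are 200 camera calls.

## Working session

There is one attempt and no reset: what is moved stays moved. The work goes in short steps, each a Python script; the robot and the scene stay as the last script left them, time stands still between calls to the robot, and variables do not carry over. Pictures are saved under pics/ and viewed, at most 10 in all, crops included, and the job is handed in when it is done.

```bash
ls; mkdir -p pics; cat > h.py <<'E'
import numpy as np, cv2, pickle
from plant import robot
def grab(name, tag):
    f=robot.grab_frame(name); pickle.dump(f,open(f'pics/{tag}.pkl','wb'))
    cv2.imwrite(f'pics/{tag}.png',f['image'][...,::-1]); return f
def cloud(f):
    K=np.array([[f['fx'],0,f['cx']],[0,f['fy'],f['cy']],[0,0,1]])
    h,w=f['range_z'].shape; u,v=np.meshgrid(np.arange(w),np.arange(h))
    p=cv2.undistortPoints(np.stack([u,v],-1).reshape(-1,1,2).astype(float),K,np.array(f['dist_coeffs'],float)).reshape(h,w,2)
    z=f['range_z'].astype(float); X=np.dstack([p[...,0]*z,p[...,1]*z,z])
    P=(X-np.array(f['t']))@np.array(f['R']); P[z==0]=np.nan; return P
E
python3 - <<'E'
from h import *
s=robot.sense(); print(s['t'],s['tcp_pos'],s['tcp_rot'],s['opening'],robot.nose_length)
a=grab('top','top0');b=grab('scene','scene0')
im=np.vstack([a['image'],b['image']]); 
cv2.imwrite('pics/top0b.png',cv2.resize(a['image'],(800,600))[...,::-1])
E
```

```text
pics
0.0 [ 0.16477978 -0.65399737  0.24124684] [-3.13964183e+00  7.97121393e-05  2.46838902e-01] 1.0010576349553486 0.011
```

View pics/top0b.png

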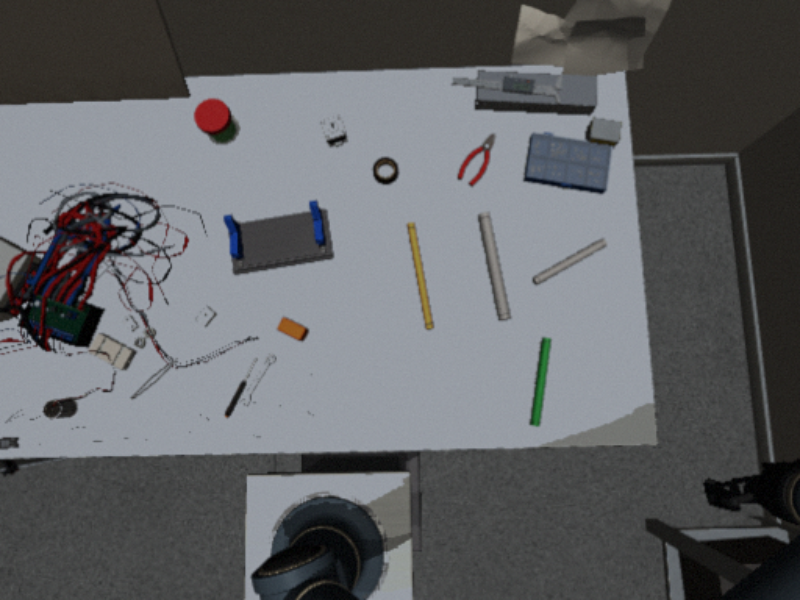

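View pics/scene0.png

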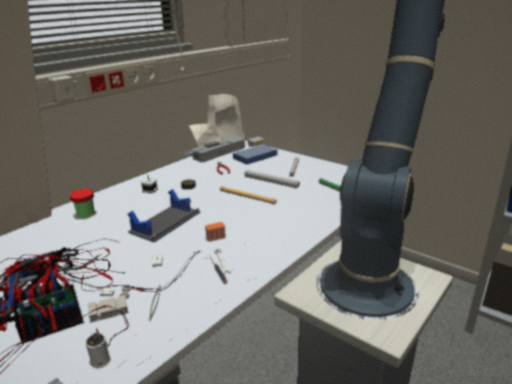

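The top view (800x600) shows the following:
- **Steel shaft:** (484,214)–(504,318). The smaller grey decoy is at (570,261) and the green one at (541,382).
- **Brass rod:** (411,224)–(429,327).
- **Cradle:** plate around (281,240), with blue Vs at (233,237) and (318,222).
- **Chock:** (293,328).

```bash
python3 - <<'E'
from h import *
f=pickle.load(open('pics/top0.pkl','rb')); P=cloud(f); im=f['image']
hsv=cv2.cvtColor(im,cv2.COLOR_RGB2HSV)
def box(x0,y0,x1,y1):
    m=np.zeros(P.shape[:2],bool); m[int(y0*.64):int(y1*.64),int(x0*.64):int(x1*.64)]=1; return m&~np.isnan(P[...,2])
dm=box(340,200,400,400); print('desk z',np.median(P[dm][:,2]))
def rep(n,m):
    p=P[m]; r=cv2.minAreaRect((p[:,:2]*1000).astype(np.float32))
    d=np.linalg.svd(p[:,:2]-p[:,:2].mean(0),full_matrices=False)[2][0]
    print(n,len(p),'rect c',np.round(r[0],1),np.round(r[1],1),'ang',r[2],'mean',p.mean(0).round(4),'z95',np.percentile(p[:,2],[5,50,95]).round(4),'dir',np.degrees(np.arctan2(d[1],d[0])).round(2))
S=hsv[...,1]; H=hsv[...,0]
rep('shaft',box(465,200,520,335)&(P[...,2]>.012))
rep('small',box(525,230,615,290)&(P[...,2]>.006))
rep('brass',box(400,210,440,335)&(P[...,2]>.008))
rep('chock',box(270,310,315,345)&(P[...,2]>.03))
cr=box(215,190,345,280)
rep('plate',cr&(P[...,2]>.004)&(P[...,2]<.03)&(hsv[...,2]<110))
bl=cr&(H>100)&(H<130)&(S>150)
rep('VL',bl&box(215,190,270,280)&(P[...,2]>.02)); rep('VR',bl&box(280,190,345,280)&(P[...,2]>.02))
rep('VLtop',bl&box(215,190,270,280)&(P[...,2]>.055)); rep('VRtop',bl&box(280,190,345,280)&(P[...,2]>.055))
E
```

```text
desk z -0.0007004443059930492
shaft 527 rect c [ 548.1 -340.1] [220.8  24.1] ang 8.64260482788086 mean [ 0.5458 -0.3393  0.0206] z95 [0.0141 0.021  0.0256] dir -171.45
small 303 rect c [ 553.6 -492.1] [150.   91.8] ang 89.17469024658203 mean [ 0.5528 -0.4921  0.0154] z95 [0.0097 0.0158 0.0199] dir 117.73
brass 332 rect c [ 533.3 -191.1] [220.   15.9] ang 8.618942260742188 mean [ 0.5326 -0.1912  0.0135] z95 [0.0092 0.0137 0.0174] dir -171.34
chock 156 rect c [429.   61.7] [51.2 27. ] ang 62.34512710571289 mean [0.4283 0.0606 0.0403] z95 [0.036  0.0406 0.0437] dir 61.16
plate 1677 rect c [612.6  93.2] [106.1 206. ] ang 7.93949031829834 mean [0.6088 0.0918 0.0085] z95 [0.0047 0.0076 0.0159] dir 98.25
VL 172 rect c [612.4 178.7] [78.1 17. ] ang 6.794661045074463 mean [0.6128 0.1774 0.043 ] z95 [0.0255 0.0426 0.0616] dir -172.02
VR 143 rect c [636.3  10.7] [78.6 15.9] ang 7.862944602966309 mean [0.6358 0.0103 0.0456] z95 [0.0335 0.0444 0.0634] dir -170.94
VLtop 21 rect c [644. 182.] [13.7 12.9] ang 73.36613464355469 mean [0.644  0.1829 0.0615] z95 [0.0558 0.0606 0.0668] dir 94.12
VRtop 20 rect c [668.8  15.6] [13.  12.5] ang 86.77278137207031 mean [0.6678 0.0157 0.062 ] z95 [0.0567 0.0621 0.0673] dir 50.45
```

```bash
cat >> h.py <<'E'
D=np.radians
def down(deg): return [np.pi,0,D(deg)]
C=np.array([.6106,.0929]); CY=8.1
def crad(x,y): 
    c,s=np.cos(D(CY)),np.sin(D(CY)); return C+np.array([c*x-s*y,s*x+c*y])
def st(*k):
    s=robot.sense(); print(round(s['t'],2),np.round(s['tcp_pos'],4),np.round(s['tcp_rot'],3),'j7 %.2f'%s['joint_pos'][6],'open %.3f'%s['opening'],'gf',np.round(s['gripper_force'],1),'F',np.round(s['wrist_force'],1),*k); return s
E
python3 - <<'E'
from h import *
for y in (98.1,-81.9): print(y,robot.inverse_kinematics([*crad(.02,0),.15],down(y)))
for y in (8.6,-171.4): print(y,robot.inverse_kinematics([.548,-.340,.12],down(y)))
q=[.548,-.340]
robot.goto([*q,.12],down(8.6)); st()
robot.move_straight([*q,.015],vel=.1,contact_N=8); st()
robot.grip(0.0,50); st()
robot.move_straight([*q,.17],vel=.15); st('lifted')
for y in (98.1,-81.9): print(y,robot.inverse_kinematics([*crad(.02,0),.15],down(y)))
grab('wrist','w1')
E
```

```text
98.1 [ 0.32126778  0.62473443 -0.78400166  1.68681377  0.49903298  1.04111321
 -0.48620769]
-81.9 [-0.92023418  0.7579492   1.10917378  1.76171099 -0.75433909  1.11694374
 -2.55942305]
8.6 [ 0.6086905   0.54649831 -0.16606878  1.71712893  0.11104221  0.88712373
 -1.02455301]
-171.4 [ 0.99789109  0.660863   -0.74499429  1.69251588  0.518791    0.99593807
  1.78843393]
1.95 [ 0.5472 -0.3418  0.1203] [3.14  0.    0.148] j7 -1.02 open 1.003 gf 0.0 F [ 0.  -0.8 -0.1]
3.15 [ 0.5486 -0.3403  0.0158] [ 3.141e+00 -1.000e-03  1.500e-01] j7 -1.05 open 1.002 gf 0.0 F [ 0.3 -0.2 -0.8]
3.74 [ 0.5481 -0.3398  0.0154] [-3.141 -0.     0.15 ] j7 -1.05 open 0.258 gf 49.3 F [-1.8 -0.1  4.2]
4.92 [ 0.5471 -0.3396  0.1686] [-3.14e+00  2.00e-03  1.50e-01] j7 -1.01 open 0.260 gf 49.2 F [ 0.  -0.  -4.8] lifted
98.1 [ 0.20294441  0.56924298 -0.59644907  1.69382631  0.36972394  0.99330151
 -0.38366297]
-81.9 [-0.92023418  0.7579492   1.10917378  1.76171099 -0.75433909  1.11694374
 -2.55942305]
```

View pics/w1.png

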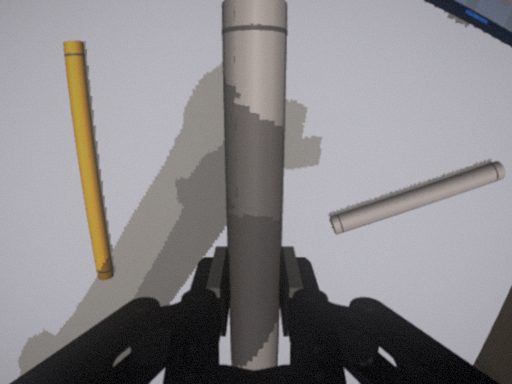

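The wrist view shows the steel shaft held centrally between the pads, running from (255,0) to (255,365). The brass rod at (90,160) and the small grey decoy at (415,195) haven't moved. Next I move it over the cradle and check its tilt and where it sits along its length.

```bash
python3 - <<'E'
from h import *
p=crad(.02,0)
robot.goto([*p,.17],down(98.1)); robot.sleep(.2); st()
f=grab('wrist','w2'); P=cloud(f); R=crad(0,0)
c,s=np.cos(D(CY)),np.sin(D(CY)); L=(P[...,:2]-R)@np.array([[c,-s],[s,c]])
m=(P[...,2]>.14)&(P[...,2]<.19)&(np.abs(L[...,0]-.02)<.03)&(np.abs(L[...,1])>.045)
print('shaft held: x',np.percentile(L[m][:,0],[2,50,98]).round(4),'y',np.percentile(L[m][:,1],[0.2,99.8]).round(4))
for sgn in(1,-1):
  for a,b in((.05,.065),(.065,.08),(.08,.095),(.095,.11)):
    k=m&(sgn*L[...,1]>a)&(sgn*L[...,1]<b)
    if k.sum()>10: print(sgn*a,'ztop',np.percentile(P[k][:,2],95).round(4),'xmid',np.round((np.percentile(L[k][:,0],2)+np.percentile(L[k][:,0],98))/2,4))
hsv=cv2.cvtColor(f['image'],cv2.COLOR_RGB2HSV)
b=(hsv[...,0]>100)&(hsv[...,0]<130)&(hsv[...,1]>150)&(P[...,2]>.01)&(P[...,2]<.075)
for sgn in(1,-1):
    k=b&(sgn*L[...,1]>.03)&(sgn*L[...,1]<.12)
    if k.sum()>10: print('V',k.sum(),np.percentile(L[k],[1,50,99],axis=0).round(4).tolist())
f=grab('top','top2')
cv2.imwrite('pics/w2b.png',cv2.hconcat([cv2.resize(cv2.imread('pics/w2.png'),(400,300)),cv2.resize(cv2.imread('pics/top2.png')[90:210,120:280],(400,300))]))
E
```

```text
6.8 [0.6307 0.0942 0.1699] [-3.141e+00  1.000e-03  1.710e+00] j7 -0.37 open 0.262 gf 49.1 F [ 0.  -0.3 -5.2]
shaft held: x [0.0085 0.0198 0.031 ] y [-0.0514  0.1078]
0.05 ztop 0.1779 xmid 0.0198
0.065 ztop 0.1779 xmid 0.0197
0.08 ztop 0.178 xmid 0.0197
0.095 ztop 0.178 xmid 0.0198
-0.05 ztop 0.1731 xmid 0.0194
V 998 [[-0.0212, 0.0798], [-0.0049, 0.0869], [0.0563, 0.0939]]
```

View pics/w2b.png

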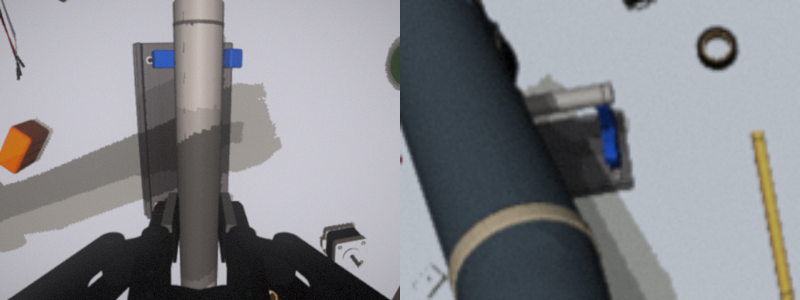

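The left panel shows the held shaft at cradle x≈20 mm, level and aligned, above the +y blue V at (195,58). The chock is at (25,147). The right panel shows the shaft lined up with the -y V. All within tolerance, so I lower it.

```bash
python3 - <<'E'
from h import *
p=crad(.02,.002)
robot.move_straight([*p,.085],vel=.12); st()
r=robot.move_straight([*p,.0535],vel=.04,contact_N=6); st(r); robot.sleep(.15)
robot.grip(.45,50); st('released'); robot.sleep(.3)
z=robot.sense()['tcp_pos']
robot.move_straight([z[0],z[1],.17],vel=.15); st()
f=grab('wrist','w3'); P=cloud(f)
E
```

```text
7.76 [0.6308 0.0981 0.0858] [ 3.14  -0.     1.712] j7 -0.43 open 0.261 gf 49.2 F [ 0.4  1.3 -5.6]
8.5 [0.6297 0.0975 0.0538] [-3.14   0.     1.712] j7 -0.45 open 0.260 gf 50.2 F [ 0.3 -0.2  5.3] True
8.96 [0.6275 0.0966 0.0516] [-3.135e+00  1.000e-03  1.712e+00] j7 -0.45 open 0.447 gf 0.0 F [ 0.8 -0.4  0.3] released
10.19 [0.6271 0.0963 0.169 ] [-3.134e+00  1.000e-03  1.712e+00] j7 -0.37 open 0.450 gf 0.0 F [-0.2 -0.1 -0.1]
```

View pics/w3.png

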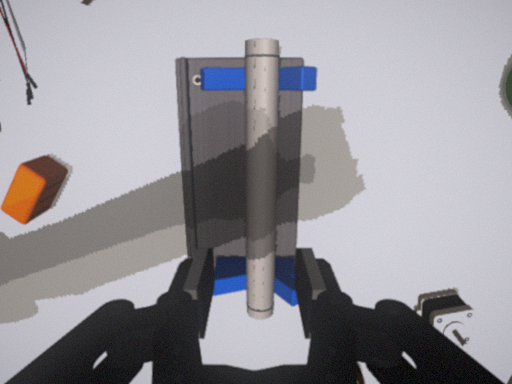

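The shaft lies in both Vs, from (262,45) to (260,312), with the Vs at (258,78) and (255,278). The chock is at (35,188). Now I measure the shaft's seat and refine the chock's pose.

```bash
python3 - <<'E'
from h import *
f=pickle.load(open('pics/w3.pkl','rb')); P=cloud(f)
c,s=np.cos(D(CY)),np.sin(D(CY)); L=(P[...,:2]-C)@np.array([[c,-s],[s,c]])
u,v=np.meshgrid(np.arange(512),np.arange(384))
m=(u>235)&(u<285)&(v>35)&(v<325)&(P[...,2]>.052)&(P[...,2]<.075)
for a in(-.1,-.04,0,.04,.09):
    k=m&(abs(L[...,1]-a)<.012); print(a,k.sum(),'x',np.percentile(L[k][:,0],[3,97]).round(4),'ztop',np.percentile(P[k][:,2],95).round(4))
print('y',np.percentile(L[m][:,1],[.2,99.8]))
lip=(v>100)&(v<240)&(u>150)&(u<240)&(P[...,2]>.012)&(P[...,2]<.02); print('lip x',np.percentile(L[lip][:,0],[3,50,97]))
for n,F in(('w3',f),('top0',pickle.load(open('pics/top0.pkl','rb')))):
    P=cloud(F);h=cv2.cvtColor(F['image'],cv2.COLOR_RGB2HSV)
    o=(h[...,1]>90)&((h[...,0]<18))
    near=np.hypot(P[...,0]-.429,P[...,1]-.062)<.045
    for zt in(.034,.038): 
        k=near&(P[...,2]>zt)&(P[...,2]<.05); q=P[k]; r=cv2.minAreaRect((q[:,:2]*1000).astype(np.float32)); print(n,k.sum(),np.round(r[0],1),np.round(r[1],1),round(r[2],1),np.median(q[:,2]).round(4))
for y in(-28.3,151.7,-27): print(y,robot.inverse_kinematics([.429,.061,.12],down(y)))
print(robot.inverse_kinematics([.429,.061,.02],down(-28.3)))
E
```

```text
-0.1 495 x [0.01  0.031] ztop 0.0614
-0.04 765 x [0.0097 0.0311] ztop 0.0614
0 879 x [0.01   0.0311] ztop 0.0614
0.04 1035 x [0.0102 0.0312] ztop 0.0614
0.09 1186 x [0.0099 0.0311] ztop 0.0616
y [-0.1066498   0.11201208]
lip x [-0.04533561 -0.04209724 -0.03956469]
w3 1806 [430.1  64.3] [52.5 27.9] 62.4 0.0411
w3 1622 [429.9  64.3] [52.1 27.9] 61.8 0.0412
top0 151 [429.1  62. ] [50.6 27. ] 62.3 0.0407
top0 133 [429.   61.9] [50.3 27. ] 62.4 0.0412
-28.3 [-0.09027037  0.25233564 -0.17032262  2.19938163  0.06617448  0.69445404
 -2.37090174]
151.7 [ 0.51126193  0.3754929  -0.8888471   2.16955035  0.41961507  0.77376219
  0.42597218]
-27 [-0.08587255  0.25264511 -0.17537095  2.19914306  0.06818365  0.69466413
 -2.35023636]
[-0.16764071  0.44201606 -0.08562701  2.26612636  0.08667672  0.43630657
 -2.38838914]
```

```bash
python3 - <<'E'
from h import *
q=[.430,.0635]
robot.goto([*q,.14],down(-27.8)); robot.grip(1.0,50); st()
robot.move_straight([*q,.022],vel=.1,contact_N=8); st()
robot.grip(0.0,35); s=st('gripped')
robot.move_straight([*q,.15],vel=.15); st('lift')
p=crad(-.016,0)
robot.goto([*p,.17],down(8.1)); robot.sleep(.2); st()
f=grab('wrist','w4'); P=cloud(f)
c,s=np.cos(D(CY)),np.sin(D(CY)); L=(P[...,:2]-C)@np.array([[c,-s],[s,c]])
h=cv2.cvtColor(f['image'],cv2.COLOR_RGB2HSV)
k=(h[...,1]>120)&(h[...,0]<18)&(P[...,2]>.13)&(P[...,2]<.22)
print(k.sum(),np.percentile(L[k],[1,50,99],axis=0).round(4),np.percentile(P[k][:,2],[1,50,99]).round(4))
E
```

```text
12.5 [0.43   0.0635 0.14  ] [-3.142  0.    -0.485] j7 -2.36 open 1.002 gf 0.0 F [-0.9 -0.5 -0.7]
13.83 [0.4304 0.0636 0.0224] [-3.141e+00 -1.000e-03 -4.850e-01] j7 -2.44 open 0.996 gf 0.0 F [-0.6  1.   0.4]
14.24 [0.4304 0.0635 0.0225] [-3.141e+00 -1.000e-03 -4.850e-01] j7 -2.44 open 0.601 gf 37.0 F [-1.6 -1.2  6.7] gripped
15.24 [0.4293 0.0633 0.1492] [ 3.14e+00  1.00e-03 -4.85e-01] j7 -2.36 open 0.600 gf 36.6 F [ 0.3 -0.5 -1. ] lift
16.15 [0.5934 0.0905 0.1698] [3.141e+00 1.000e-03 1.410e-01] j7 -1.77 open 0.605 gf 36.5 F [-0.8 -0.5 -0.3]
10913 [[-0.0302 -0.0244]
 [-0.0095 -0.0001]
 [-0.004   0.0247]] [0.1537 0.1879 0.1897]
```

View pics/w4.png

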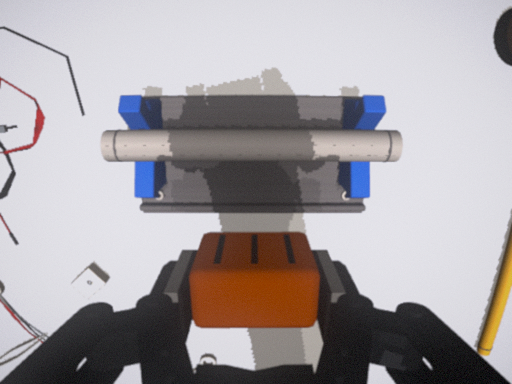

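The wrist view shows the chock gripped squarely by its end faces, top face about (255,280). The shaft is seated from (105,145) to (400,145), and the lip is at row 208. The chock's bottom is about 147 mm up with its centre at cradle x≈-17 mm, so I lower it into the channel.

```bash
python3 - <<'E'
from h import *
p=crad(-.0155,0)
robot.move_straight([*p,.06],vel=.12); st()
r=robot.move_straight([*p,.029],vel=.03,contact_N=5); st(r); robot.sleep(.15)
robot.grip(.8); st('released'); robot.sleep(.2)
z=robot.sense()['tcp_pos']
robot.move_straight([z[0],z[1],.19],vel=.12); st(); robot.sleep(.2)
f=grab('wrist','w5'); P=cloud(f)
c,s=np.cos(D(CY)),np.sin(D(CY)); L=(P[...,:2]-C)@np.array([[c,-s],[s,c]])
h=cv2.cvtColor(f['image'],cv2.COLOR_RGB2HSV)
k=(h[...,1]>120)&(h[...,0]<18)&(P[...,2]>.046)&(P[...,2]<.06)&(np.abs(L[...,1])<.06)&(np.abs(L[...,0])<.06)
r=cv2.minAreaRect((L[k]*1000).astype(np.float32)); print('chock',k.sum(),r,np.median(P[k][:,2]))
m=(h[...,1]<60)&(P[...,2]>.054)&(P[...,2]<.075)&(abs(L[...,0]-.02)<.02)
r=cv2.minAreaRect((L[m]*1000).astype(np.float32)); print('shaft',r,np.percentile(P[m][:,2],95))
E
```

```text
17.27 [0.5959 0.0909 0.0608] [-3.141e+00 -2.000e-03  1.410e-01] j7 -1.82 open 0.602 gf 36.6 F [0.8 0.8 0.6]
18.18 [0.595  0.0907 0.0306] [3.141e+00 1.000e-03 1.410e-01] j7 -1.83 open 0.602 gf 37.2 F [ 0.4 -1.1  4.1] True
18.63 [0.5937 0.0903 0.0293] [3.141 0.004 0.141] j7 -1.83 open 0.799 gf 0.0 F [-0.3 -0.3  0.7] released
20.32 [0.5934 0.0903 0.1891] [3.141 0.005 0.141] j7 -1.76 open 0.803 gf 0.0 F [ 0.3  0.6 -0.9]
chock 1873 ((-16.322378158569336, -0.18335723876953125), (51.48542404174805, 26.969972610473633), 89.96934509277344) 0.04908203438650009
shaft ((24.168651580810547, 2.1420669555664062), (220.72097778320312, 29.633989334106445), 89.65695190429688) 0.06165949156456989
```

View pics/w5.png

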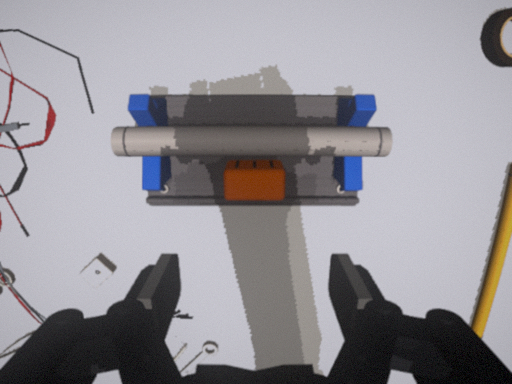

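The chock stands upright in the channel at (255,180), between the shaft (row 141) and the lip (row 203). The measurements put both parts in tolerance.

```bash
python3 - <<'E'
from h import *
print(robot.close_job())
E
```

```text
the job is handed in; nothing more can be done
None
```

I handed the job in after about 20 s of the allowed 48 s (no verdict came back): my last measurements put the shaft in both Vs about 2 mm off centre and the chock upright mid-channel at cradle x ≈ -16 mm, and the gripper never went near the brass rod.

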